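Close up the reagent bottle row

ROBOT

A 6-joint arm with a two-finger parallel gripper is mounted at the origin on a cart in front of the work surface, level with it; the furniture and walls round the work are solid. World frame = base frame: x ahead of the robot, y to its left, z up, the work surface at z = 0. Lengths are in m, angles in rad, forces in N, time in s.
With the tool pointing down it reaches from about 0.25 to 0.85 m from the base axis. Payload 12.5 kg.
Tool frame: the origin (TCP) lies midway between the tips of the shut fingers; the grasp point (between the pads) lies 19 mm behind it; z points along the fingers, y is the line along which they close (so a half turn about z gives the same grasp; the last joint's range is limited). The gripper opens to 93 mm and grips with 3 to 60 N. Pads are 15 mm wide; open, the fingers measure 128 mm over their backs; the gripper's body (75 mm by 188 mm) begins 65 mm behind the grasp point.
Start: joints at [-1.402, 0.351, 1.652, -0, 1.139, -0.085], TCP at [0.138, -0.532, 0.219] pointing down, gripper open.
Joint ranges: [-2.75, 2.75], [-0.79, 2.1], [0.01, 2.65], [-1.57, 4.71], [0.07, 3.14], [-2.87, 2.87]. Speed limits (rad/s): [2.22, 2.22, 2.79, 3.14, 3.14, 3.14].

INTERFACE

Orientations are given as a 3x3 rotation matrix whose columns are the frame's x, y, z axes.
In Python, from station import robot, imaging, spot_in, landmark_of gives the robot as it stands.
- The arm moves only by the shell command python3 -m inch 'ROWS' [OPENING] [FORCE]. ROWS is JSON, a list of rows, each an object with "translation": the shift along the tool's x, y, z in cm, a list of three; "dr": the turn, a rotation vector about the tool's x, y, z in rad, a list of three. In form: [{"translation": [dx, dy, dz], "dr": [rx, ry, rz]}, ...]. A call has exactly 5 rows; each row shifts and turns the commanded pose from where the row before left it, along the tool's axes as they then stand; what a row does not reach is not made up. A row lasts 1/8 s, in which the tool goes at most 62.5 mm and 10.7 degrees, less where a joint would pass 70% of its speed; a pose out of reach is approached as far as the arm can. A call with a gripper value outside its range is refused whole. OPENING is the finger opening in cm, from 0 to 9.3, set as the call begins (- or left out, the last holds). The fingers move at their own pace and stop on an object; FORCE is the grip in N (left out, the last holds). Time passes only in rows, so rows that do not move let the fingers close, or fill a call up. It gives the time, the measured TCP pose, the force, the opening and the grip force at its end, in the units of the state.
- robot.get_state(): the state, without advancing time (a new reading comes with each control period).
- imaging.read_camera(name): name is "scene" or "top" or "wrist"; returns the picture (384x512x3 uint8, red, green, blue); there is no depth.
- imaging.camera_params(name): a dict with "mtx" (3x3 intrinsics, pixels), "k1" (the pictures are not rectified: a ray, as slopes to the right and down, at radius r is drawn at 1 + k1 r^2 times it, then the intrinsics apply), "R" (3x3) and "t" (3): a world point X has camera coordinates R X + t. Camera axes: x right, y down, z forward; pixel columns grow to the right and rows downward; lengths in m; the calibration is good to about 2 mm. A picture is of the moment at which its call begins: read the wrist's pose just before it. camera_params takes no time and is no camera call; for the wrist camera it gives the pose at the moment of the call.
- robot.hand_in(): hands the job in; it is judged then, once.
Trained networks look in the newest picture that a camera, given by its name, has taken for a name from the list of things; names that differ only in an ending like _2 or _b are one class to them, and where a whole thing is asked for, a point or a joint stands for the part that bears it (a point fixed in the world has none). Each returns a list of dicts, best first, with "p" (0 to 1); they miss things now and then, are a little off and sometimes report something else, mostly with a low value. They report only what shows in the picture. A call takes as long as a camera call.
- spot_in(camera, thing): "bbox" ([left, top, width, height] in pixels, round what is visible of it).
- landmark_of(camera, thing): "position" ([row, column] in pixels: a listed point, or the origin of a listed thing).
The state is a dict: "clock": time; "qpos": joint angles; "qvel": joint speeds; "joint_torque": joint torques, N m; "position": TCP position; "orientation": TCP orientation; "contact_force": force on the tool from outside, world axes, zero at the start; "torque": the same for the moment, N m; "gripper_width": opening from 0.0 (shut) to 1.0 (fully open); "grip_force": force on a finger pad.
Only numpy, scipy, OpenCV 4.12 (cv2) and the standard library are available. Lean on these libraries where they do the work, as an engineer would, in place of code of your own. Each camera call takes 0.05 s, during which the arm holds its last target. There are 200 camera calls.

TASK

Stand the two brown bottles from the front of the worktop (one red cap, one black cap) upright in the grey bottle rack with the white-capped bottle already there, in any order, between the rack's end wall and its blue sliding end stop. Then slide the stop along until all three bottles stand snug in one closed row against the rack's end wall, with no gaps left. Go gently with the glass: drop, ram or tip over no bottle, and leave the other things on the bench where they are.

Things in the scene. Friction and masses are not known exactly. Their poses are not given: they have to be found in the camera images.
- bottle_rack: Grey rack fixed to the worktop: base plate 90 mm (x) by 370 mm (y), floor 6 mm above the worktop. Origin on the worktop, on the centre line of the channel; the row runs along the rack's own y axis. End wall at the +y end: 120 mm high, 10 mm thick, inner face at y = +165 mm. Low side rails (tops 24 mm above the worktop) bound a channel 74 mm wide (x = -37 to +37 mm). The -y end (y = -195 mm) is open.
- wall_face (a point): Point on the inner face of the rack's end wall, on the centre line, 64 mm above the worktop; axes as the rack's.
- end_stop (a joint): Travel of the blue sliding end stop in m: 0 = fully back toward the open end (clear length between stop and wall 310 mm), grows as it slides toward the wall (clear length = 310 mm minus travel), at most 0.15. It slides with about 2 N friction plus light damping, cannot tip and stays where it is left.
- stop_face (a point): Centre of the stop's face that meets the bottles, 64 mm above the worktop; axes as the rack's. The stop is an upright plate 66 mm wide, 10 mm thick (it lies behind this point, toward the rack's -y), top 120 mm above the worktop; behind the plate a foot reaches 47 mm back from the face, with two side ribs up to 45 mm high. Above that the back of the plate is a flat, free face to push on; the plate can also be pinched from above.
- red_cap_bottle_mid (a point): Brown glass bottle with red screw cap, 64 mm diameter, 135 mm tall, 0.2 to 0.4 kg; point on its axis half-way up (67.5 mm above its underside). Cap 36 mm diameter, the top 20 mm. Starts standing on the front of the worktop to one side of the rack. (A similar bottle at the back wall is not meant.)
- black_cap_bottle_mid (a point): Brown glass bottle with black screw cap, 60 mm diameter, 125 mm tall, 0.17 to 0.33 kg; point on its axis half-way up (62.5 mm above its underside). Cap 34 mm diameter, the top 18 mm. Starts standing on the front of the worktop to the other side of the rack. (A similar bottle at the back wall is not meant.)
- white_cap_bottle_mid (a point): Translucent white bottle with white cap, 54 mm diameter, 135 mm tall, 0.16 kg, loose; point on its axis half-way up (67.5 mm above its underside). Starts standing in the rack, 8 to 35 mm short of the end wall. The three diameters together make 178 mm.
- round_flask: Bystander, loose: round-bellied flask with a blue stopper, 66 mm wide, 173 tall. Origin at the centre of its underside.
- cone_flask: Bystander, loose: conical flask, 83 mm wide, 130 tall. Origin at the centre of its underside.
- paper_roll: Bystander, loose: white tissue roll, 102 mm wide, 100 tall. Origin at the centre of its underside.
- strip_box: Bystander, loose: small coloured card box, 26x60x45 mm. Origin at the centre of its underside.

How it is judged:
On the way, in this order (a step that is already met when the one before it is completed fails the run):
1. all three bottles stand upright in the rack's channel between end wall and stop (x of red_cap_bottle_mid in the frame of bottle_rack between -0.016 and 0.016 m and y of each of red_cap_bottle_mid, black_cap_bottle_mid, white_cap_bottle_mid in the frame of bottle_rack below 0.15 m and z of red_cap_bottle_mid in the frame of bottle_rack between 0.0675 and 0.0795 m and angle between each of red_cap_bottle_mid, black_cap_bottle_mid, white_cap_bottle_mid's own z axis and vertical below 0.08 rad and x of black_cap_bottle_mid in the frame of bottle_rack between -0.016 and 0.016 m and z of black_cap_bottle_mid in the frame of bottle_rack between 0.0625 and 0.0745 m and x of white_cap_bottle_mid in the frame of bottle_rack between -0.016 and 0.016 m and z of white_cap_bottle_mid in the frame of bottle_rack between 0.0675 and 0.0795 m and y of each of red_cap_bottle_mid, black_cap_bottle_mid, white_cap_bottle_mid in the frame of stop_face above 0.018 m), for 0.2 s.
2. the stop has been slid up until the row is closed (clear length under 183 mm) (distance between stop_face and wall_face below 0.183 m), for 0.2 s.
At the end, for the whole second after the job is handed in: All three bottles stand upright (within 0.08 rad) on the rack's floor in its channel, between the end wall and the stop, at rest; the clear length between wall and stop is under 183 mm (the bottles measure 178 mm together) (all of step 1 and linear speed of each of red_cap_bottle, black_cap_bottle, white_cap_bottle below 0.02 m/s and distance between stop_face and wall_face below 0.183 m); the robot touches nothing.
It fails at once if a bottle is tipped over (over 0.5 rad) (angle between any of red_cap_bottle_mid, black_cap_bottle_mid, white_cap_bottle_mid's own z axis and vertical above 0.5 rad).
It fails at once if a bottle is let fall or knocked along (over 0.6 m/s with no finger touching it, as after a drop of some 20 mm) ((linear speed of red_cap_bottle above 0.6 m/s and contact force between the fingers and red_cap_bottle below 0.1 N) or (linear speed of black_cap_bottle above 0.6 m/s and contact force between the fingers and black_cap_bottle below 0.1 N) or (linear speed of white_cap_bottle above 0.6 m/s and contact force between the fingers and white_cap_bottle below 0.1 N)).
It fails at once if a bottle is rammed against the rack or its stop (over 80 N) (contact force between any of red_cap_bottle, black_cap_bottle, white_cap_bottle and bottle_rack above 80 N).
It fails at once if a bystander is displaced by more than 30 mm (distance of any of round_flask, cone_flask, paper_roll, strip_box from where it was at the start of the episode above 0.03 m).
It also fails if it takes over 72 s, if anything falls off the work surface, if the arm or the gripper's body presses on something with over 40 N, if the wrist force passes 120 N, or if a joint passes its speed limit or range.

## Working session

There is one attempt and no reset: what is moved stays moved. The work goes in short steps, Python scripts to look and compute and a shell command to move; the robot and the scene stay as the last step left them, time stands still between calls to the robot, and variables do not carry over. Pictures are saved under pics/ and viewed, at most 10 in all, crops included, and the job is handed in when it is done.

```bash
ls; mkdir -p pics
cat > h.py <<'E'
import numpy as np, cv2
from station import robot, imaging, spot_in, landmark_of
def ray(cam,px,P=None):
    P=P or imaging.camera_params(cam); K=np.array(P["mtx"]);R=np.array(P["R"]);t=np.array(P["t"])
    d=np.array([(px[0]-K[0,2])/K[0,0],(px[1]-K[1,2])/K[1,1]]); u=d.copy()
    for _ in range(20): u=d/(1+P["k1"]*(u@u))
    return -R.T@t, R.T@np.array([u[0],u[1],1])
def atz(cam,px,z,P=None):
    o,d=ray(cam,px,P); return o+d*(z-o[2])/d[2]
def proj(cam,X,P=None):
    P=P or imaging.camera_params(cam); K=np.array(P["mtx"])
    c=np.array(P["R"])@np.array(X)+np.array(P["t"]); s=c[:2]/c[2]; s=s*(1+P["k1"]*(s@s))
    return K[:2,:2]@s+K[:2,2]
def save(cam,name):
    im=imaging.read_camera(cam); cv2.imwrite("pics/"+name,im[:,:,::-1]); return im
def tri(obs):
    A=np.zeros((3,3));b=np.zeros(3)
    for o,d in obs:
        d=d/np.linalg.norm(d);M=np.eye(3)-np.outer(d,d);A+=M;b+=M@o
    X=np.linalg.solve(A,b); return X
E
cat > a.py <<'E'
from h import *
a=save("scene","s0.png");b=save("top","t0.png")
cv2.imwrite("pics/both.png",cv2.resize(np.vstack([a,b])[:,:,::-1],None,fx=.78,fy=.78))
Z=dict(bottle_rack=0,wall_face=.064,stop_face=.064,red_cap_bottle_mid=.0675,black_cap_bottle_mid=.0625,white_cap_bottle_mid=.0735,round_flask=0,cone_flask=0,paper_roll=0,strip_box=0)
for n,z in Z.items():
    for c in ("scene","top"):
        for r in landmark_of(c,n)[:3]:
            p=r["position"]; print(n,c,round(r["p"],2),np.round(p,1),np.round(atz(c,p[::-1],z),3))
s=robot.get_state();print(s["clock"],s["position"],s["orientation"])
for c in("scene","top"):
    o,d=ray(c,(256,192));print(c,o,d)
E
python3 a.py
```

```text
pics
bottle_rack scene 0.83 [213.2 224.8] [ 0.482 -0.031  0.   ]
bottle_rack top 0.77 [235.6 249.4] [ 0.478 -0.039  0.   ]
wall_face scene 0.94 [178.8 205.1] [0.5   0.126 0.064]
wall_face top 0.95 [227.2 193.4] [0.497 0.128 0.064]
wall_face top 0.28 [214.9 393.9] [ 0.538 -0.479  0.064]
wall_face top 0.19 [174.8 196. ] [0.658 0.125 0.064]
stop_face scene 0.58 [225.8 244.4] [ 0.475 -0.172  0.064]
stop_face top 0.74 [236.2 296.3] [ 0.473 -0.182  0.064]
stop_face top 0.39 [178.6 255. ] [ 0.647 -0.057  0.064]
red_cap_bottle_mid scene 0.84 [251.  266.7] [ 0.466 -0.312  0.068]
red_cap_bottle_mid top 0.75 [244.8 341. ] [ 0.447 -0.315  0.068]
black_cap_bottle_mid scene 0.67 [227.7 247.4] [ 0.479 -0.185  0.062]
black_cap_bottle_mid scene 0.58 [154.5 172.3] [0.473 0.345 0.062]
black_cap_bottle_mid top 0.69 [234. 126.] [0.474 0.336 0.062]
white_cap_bottle_mid scene 0.58 [186.3 214.2] [0.5   0.059 0.073]
white_cap_bottle_mid top 0.64 [222.9 214.2] [0.51  0.064 0.073]
round_flask scene 0.59 [193.1 263.8] [ 0.674 -0.047  0.   ]
round_flask top 0.61 [175.1 255.3] [ 0.671 -0.055  0.   ]
round_flask top 0.36 [234.3 250. ] [ 0.482 -0.041  0.   ]
cone_flask top 0.89 [215.3 395.5] [ 0.544 -0.502  0.   ]
cone_flask top 0.59 [234.5 296.3] [ 0.482 -0.186  0.   ]
paper_roll scene 0.68 [170.3 239.2] [0.677 0.129 0.   ]
paper_roll top 0.72 [176.  193.2] [0.667 0.144 0.   ]
paper_roll top 0.62 [251.3 403.7] [ 0.43  -0.525  0.   ]
strip_box scene 0.55 [307.8 300.4] [ 0.438 -0.52   0.   ]
strip_box top 0.78 [251.4 403.5] [ 0.43  -0.525  0.   ]
1.1 [ 0.13811678 -0.53235843  0.21862176] [[ 9.67957530e-01  2.51113957e-01 -2.44322222e-05]
 [ 2.51113958e-01 -9.67957530e-01  2.32177441e-05]
 [-1.78190538e-05 -2.86090622e-05 -9.99999999e-01]]
scene [-0.04414935 -0.9041013   1.23270406] [ 0.41740067  0.52918233 -0.73879426]
top [ 0.38662668 -0.09778943  1.4347881 ] [ 0.15793651  0.02722095 -0.98725855]
```

View pics/both.png

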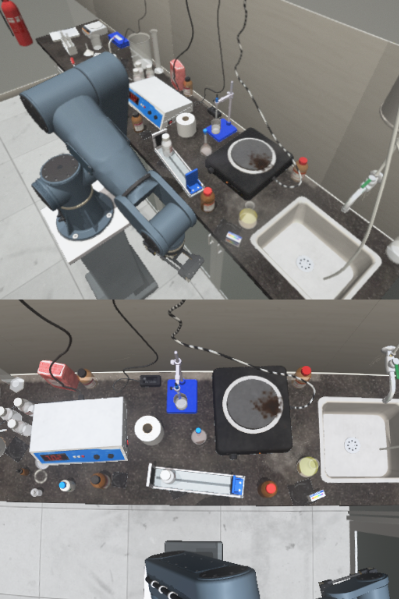

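The scene shows the rack (top view ~row 230, cols 190-310), the red-cap bottle at (245,341) right of it, and the black-cap bottle left at about (234,126). I'll refine with a zoom and triangulation.

```bash
cat > b.py <<'E'
from h import *
t=cv2.imread("pics/t0.png"); s=cv2.imread("pics/s0.png")
c1=cv2.resize(t[195:275,60:440],(800,168),interpolation=cv2.INTER_CUBIC)
c2=cv2.resize(s[120:320,150:320],(510,600))[:430]
c=np.zeros((600,800,3),np.uint8);c[:168]=c1;c[169:599,:510]=c2
c3=cv2.resize(t[195:265,80:170],(288,224),interpolation=cv2.INTER_CUBIC);c[169:393,512:]=c3
cv2.imwrite("pics/zoom.png",c)
def L(n,lim=None):
    obs=[]
    for cam in("scene","top"):
        r=landmark_of(cam,n); r=[q for q in r if lim is None or lim(atz(cam,q["position"][::-1],.06))]
        obs.append(ray(cam,r[0]["position"][::-1]))
    return tri(obs)
for n in("wall_face","stop_face","bottle_rack","white_cap_bottle_mid","red_cap_bottle_mid"):print(n,L(n).round(4))
print(L("black_cap_bottle_mid",lambda X:X[1]>.2).round(4))
for cam,im in(("scene",s),("top",t)):
    h=cv2.cvtColor(im,cv2.COLOR_BGR2HSV);m=(((h[...,0]<8)|(h[...,0]>172))&(h[...,1]>150)&(h[...,2]>110)).astype(np.uint8)
    n,_,st,ce=cv2.connectedComponentsWithStats(m)
    for i in range(1,n):
        if st[i,4]>15: print(cam,st[i],ce[i].round(1),atz(cam,ce[i],.13).round(3))
E
python3 b.py
```

```text
wall_face [0.4987 0.1273 0.0634]
stop_face [ 0.4708 -0.1806  0.0769]
bottle_rack [ 0.4767 -0.0394  0.0121]
white_cap_bottle_mid [0.5083 0.0668 0.0619]
red_cap_bottle_mid [ 0.4529 -0.3167  0.083 ]
[0.4713 0.334  0.0717]
scene [  2   0  18  23 295] [10.8 10.7] [0.357 2.127 0.13 ]
scene [ 12  28  26  31 318] [24.6 43.8] [0.281 1.628 0.13 ]
scene [383 202  11  10  81] [388.  206.3] [ 0.903 -0.475  0.13 ]
scene [261 240  11  12 102] [265.8 245.6] [ 0.45  -0.325  0.13 ]
top [386  85  13  13 122] [392.1  90.9] [ 0.909 -0.471  0.13 ]
top [340 235  14  14 148] [346.8 241.7] [ 0.454 -0.322  0.13 ]
```

View pics/zoom.png

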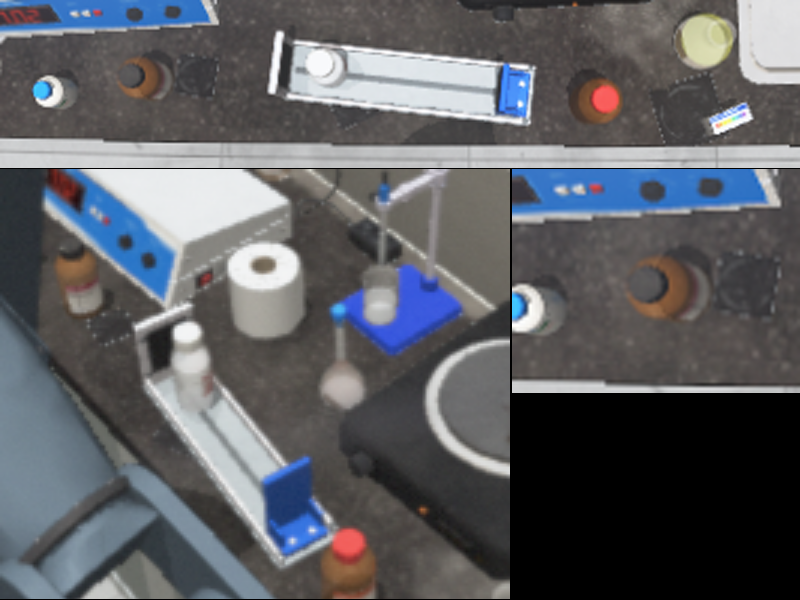

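The zoom confirms: red-cap bottle stands alone, the black-cap bottle is beside a blue-capped bottle and in front of the instrument, and the white one is near the wall with free rack space. Next a helper that works out the rows, then hover over the red bottle.

```bash
cat > plan.py <<'E'
# usage: plan.py x y z yaw_of_tool_y_deg [n]  -> rows text (tool pointing down)
import sys,numpy as np; from h import *
from scipy.spatial.transform import Rotation as Ro
x,y,z,a=map(float,sys.argv[1:5]); a=np.radians(a)
s=robot.get_state(); p=np.array(s["position"]);R=np.array(s["orientation"])
Y=np.array([np.cos(a),np.sin(a),0])
if len(sys.argv)<=6 and Y@R[:,1]<0: Y=-Y
Z=np.array([0,0,-1.]);T=np.c_[np.cross(Y,Z),Y,Z]
w=(Ro.from_matrix(R.T@T)).as_rotvec(); D=np.array([x,y,z])-p
n=int(sys.argv[5]) if len(sys.argv)>5 and sys.argv[5]!="0" else 5*int(np.ceil(max(np.linalg.norm(D)/.058,np.linalg.norm(w)/.17,1)/5))
print("t",round(s["clock"],2),"D",D.round(4),"w",w.round(3),"q",np.round(s["qpos"],2))
Rc=R; rows=[]
for i in range(n):
    rows.append((np.round(Rc.T@(D/n)*100,2).tolist(),np.round(w/n,3).tolist())); Rc=Rc@Ro.from_rotvec(w/n).as_matrix()
if np.linalg.norm(w)<.01: print(n,"x",rows[0])
else: [print(r) for r in rows]
E
cat > pt.py <<'E'
from h import *
print(atz("top",(122.5,231.2),.125).round(4))
E
python3 pt.py; python3 plan.py .452 -.322 .23 -4.6
```

```text
[0.4783 0.3268 0.125 ]
t 1.7 D [0.3139 0.2104 0.0114] w [ 0.     0.    -1.237] q [-1.4   0.35  1.65  0.    1.14 -0.08]
([3.57, -1.25, -0.11], [0.0, 0.0, -0.124])
([3.69, -0.8, -0.11], [0.0, 0.0, -0.124])
([3.76, -0.34, -0.11], [0.0, 0.0, -0.124])
([3.78, 0.13, -0.11], [0.0, 0.0, -0.124])
([3.73, 0.59, -0.11], [0.0, 0.0, -0.124])
([3.63, 1.05, -0.11], [0.0, 0.0, -0.124])
([3.47, 1.49, -0.11], [0.0, 0.0, -0.124])
([3.26, 1.91, -0.11], [0.0, 0.0, -0.124])
([3.0, 2.29, -0.11], [0.0, 0.0, -0.124])
([2.7, 2.65, -0.11], [0.0, 0.0, -0.124])
```

```bash
python3 -m inch '[{"translation":[3.57,-1.25,-0.11],"dr":[0,0,-0.124]},{"translation":[3.69,-0.8,-0.11],"dr":[0,0,-0.124]},{"translation":[3.76,-0.34,-0.11],"dr":[0,0,-0.124]},{"translation":[3.78,0.13,-0.11],"dr":[0,0,-0.124]},{"translation":[3.73,0.59,-0.11],"dr":[0,0,-0.124]}]' 9.3 20 && python3 -m inch '[{"translation":[3.63,1.05,-0.11],"dr":[0,0,-0.124]},{"translation":[3.47,1.49,-0.11],"dr":[0,0,-0.124]},{"translation":[3.26,1.91,-0.11],"dr":[0,0,-0.124]},{"translation":[3.0,2.29,-0.11],"dr":[0,0,-0.124]},{"translation":[2.7,2.65,-0.11],"dr":[0,0,-0.124]}]'
cat > wr.py <<'E'
import sys; from h import *
n,z,f=sys.argv[1],float(sys.argv[2]),sys.argv[3]
P=imaging.camera_params("wrist"); save("wrist",f)
for r in landmark_of("wrist",n)[:3]: print(round(r["p"],2),r["position"],atz("wrist",r["position"][::-1],z,P).round(4))
for r in spot_in("wrist",n)[:2]: print(r)
print("cam",(-np.array(P["R"]).T@np.array(P["t"])).round(3)); s=robot.get_state(); print(np.round(s["position"],4),s["contact_force"])
E
python3 wr.py red_cap_bottle_mid .0675 w1.png
python3 - <<'E'
from h import *
im=cv2.imread("pics/w1.png");h=cv2.cvtColor(im,cv2.COLOR_BGR2HSV);m=(((h[...,0]<8)|(h[...,0]>172))&(h[...,1]>150)&(h[...,2]>110)).astype(np.uint8)
n,_,st,ce=cv2.connectedComponentsWithStats(m)
for i in range(1,n):
    if st[i,4]>100: print(st[i],ce[i],atz("wrist",ce[i],.13).round(4))
E
```

```text
clock: 2.33
position: [0.2959, -0.4263, 0.2243]
orientation: [[0.639, 0.769, 0.0], [0.769, -0.639, -0.0], [-0.0, 0.0, -1.0]]
contact_force: [-0.6, -1.1, 0.4]
gripper_width: 1.004
grip_force: 0.0
clock: 2.95
position: [0.4526, -0.3207, 0.2297]
orientation: [[0.073, 0.997, 0.0], [0.997, -0.073, -0.0], [-0.0, 0.0, -1.0]]
contact_force: [-0.9, -0.3, 0.5]
gripper_width: 0.999
grip_force: 0.0
{'bbox': [227.6, 145.4, 62.6, 72.4], 'p': 0.77}
{'bbox': [223.8, 23.2, 81.8, 68.6], 'p': 0.25}
cam [ 0.458 -0.254  0.395]
[ 0.4524 -0.3207  0.2295] [-0.77583126 -0.53728972  0.72173447]
[ 237  172   42   44 1478] [257.5405954  193.56833559] [ 0.4539 -0.3197  0.13  ]
```

View pics/w1.png

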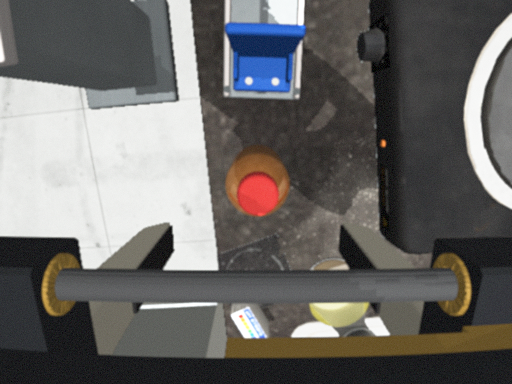

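The picture shows the red cap centred at column 257, row 193, between the fingers. Descend and grip.

```bash
python3 -m inch '[{"translation":[0,0.1,4.0],"dr":[0,0,0]},{"translation":[0,0,4.0],"dr":[0,0,0]},{"translation":[0,0,4.0],"dr":[0,0,0]},{"translation":[0,0,3.0],"dr":[0,0,0]},{"translation":[0,0,1.6],"dr":[0,0,0]}]' && python3 -m inch '[{"translation":[0,0,0],"dr":[0,0,0]},{"translation":[0,0,0],"dr":[0,0,0]},{"translation":[0,0,0],"dr":[0,0,0]},{"translation":[0,0,0],"dr":[0,0,0]},{"translation":[0,0,0],"dr":[0,0,0]}]' 0 25
```

```text
clock: 3.72
position: [0.4515, -0.3218, 0.0623]
orientation: [[0.079, 0.997, -0.001], [0.997, -0.079, 0.001], [0.001, -0.002, -1.0]]
contact_force: [-0.1, 0.4, 0.6]
gripper_width: 1.001
grip_force: 0.0
clock: 4.35
position: [0.4532, -0.3219, 0.0645]
orientation: [[0.077, 0.997, 0.001], [0.997, -0.077, -0.001], [-0.001, 0.001, -1.0]]
contact_force: [1.0, -0.3, 6.7]
gripper_width: 0.672
grip_force: 25.0
```

```bash
python3 -m inch '[{"translation":[0,0,-1.5],"dr":[0,0,0]},{"translation":[0,0,-3.5],"dr":[0,0,0]},{"translation":[0,0,-4.5],"dr":[0,0,0]},{"translation":[0,0,-4.5],"dr":[0,0,0]},{"translation":[0,0,-3.0],"dr":[0,0,0]}]'; python3 plan.py .4795 -.112 .235 -4.6 5
```

```text
clock: 4.97
position: [0.4525, -0.3214, 0.2363]
orientation: [[0.077, 0.997, 0.001], [0.997, -0.077, -0.001], [-0.001, 0.001, -1.0]]
contact_force: [0.4, 0.1, -3.8]
gripper_width: 0.671
grip_force: 25.0
t 4.97 D [ 0.027   0.2094 -0.0013] w [0.001 0.001 0.003] q [-0.7   0.34  1.62 -0.    1.18 -0.62]
5 x ([4.22, 0.22, 0.02], [0.0, 0.0, 0.001])
```

```bash
python3 -m inch '[{"translation":[3.2,0.2,0],"dr":[0,0,0]},{"translation":[5.2,0.3,0],"dr":[0,0,0]},{"translation":[5.2,0.2,0],"dr":[0,0,0]},{"translation":[4.6,0.2,0],"dr":[0,0,0]},{"translation":[2.9,0.2,0],"dr":[0,0,0]}]'; python3 wr.py wall_face .064 w2.png
python3 - <<'E'
from h import *
for n,z in(("stop_face",.064),("bottle_rack",0),("white_cap_bottle_mid",.0735)):
    for c in ("wrist","top"):
        if c=="top" : imaging.read_camera(c)
        for r in landmark_of(c,n)[:2]: print(n,c,round(r["p"],2),atz(c,r["position"][::-1],z).round(4))
E
```

```text
clock: 5.6
position: [0.4793, -0.11, 0.2341]
orientation: [[0.076, 0.997, -0.001], [0.997, -0.076, 0.0], [0.0, -0.001, -1.0]]
contact_force: [1.0, -1.0, -3.8]
gripper_width: 0.67
grip_force: 25.0
{'bbox': [224.0, 0.0, 74.5, 183.6], 'p': 0.7}
cam [ 0.485 -0.043  0.4  ]
[ 0.4795 -0.111   0.2341] [-0.2244703  -0.29115887 -2.82505234]
stop_face top 0.69 [ 0.4757 -0.1715  0.064 ]
bottle_rack wrist 0.75 [ 0.4826 -0.0414  0.    ]
bottle_rack top 0.78 [ 0.4732 -0.0418  0.    ]
white_cap_bottle_mid top 0.51 [0.5039 0.0735 0.0735]
white_cap_bottle_mid top 0.37 [0.5077 0.1146 0.0735]
```

View pics/w2.png

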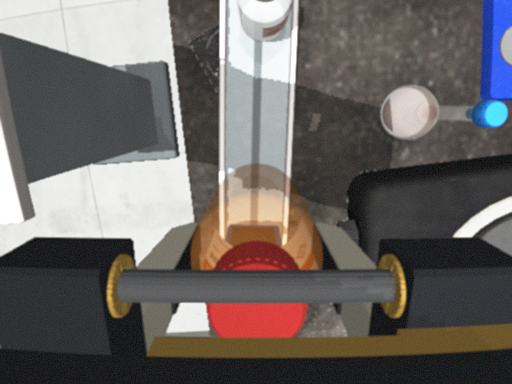

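The rails show left at columns ~219-227 and right at ~288-298, with the white bottle at the top. I'll measure the rails' centre line.

```bash
cat > rail.py <<'E'
import sys;from h import *
im=cv2.imread(sys.argv[1]).astype(int).min(2); pts=[]
for r in range(40,200,8):
    row=im[r,205:312]; 
    if r in(40,80,104,152): print(r,"".join("%4d"%v for v in row[8:100]))
    L=205+np.argmax(row>200); Rr=311-np.argmax(row[::-1]>200)
    a,b=atz("wrist",(L,r),.024),atz("wrist",(Rr,r),.024); pts.append([*((a+b)/2)[:2],np.linalg.norm(a-b)])
    
pts=np.array(pts);print(pts.round(4)); 
f=np.polyfit(pts[:,1],pts[:,0],1);print(f,"x at -.112:",np.polyval(f,-.112),"at wall .127",np.polyval(f,.127))
E
python3 rail.py pics/w2.png
```

```text
40   63  63  63  54  51  76 184 255 255 255 255 238 160 144 164 200 238 246 244 245 244 244 243 244 245 242 237 236 234 234 235 235 231 233 235 235 234 237 234 229 206 171 154 152 147 154 157 163 171 179 187 185 176 172 166 165 163 155 149 143 146 149 152 159 171 174 174 174 184 205 230 237 242 242 242 244 236 214 217 253 255 255 255 244 146  61  62  63  70  71  72  73
80   53  53  52  54  51  70 128 193 219 227 208 168 140 153 165 168 176 166 167 168 169 169 169 170 170 170 172 169 172 170 172 171 175 172 171 172 176 175 170 164 138 120 112 114 113 111 111 117 141 161 173 173 176 177 176 176 173 168 172 171 188 215 225 215 204 196 199 216 238 245 248 246 247 247 243 221 215 248 255 255 255 254 166  76  68  81  81  76  75  76  79  78
104   61  52  59  50  44  77 138 197 226 228 209 165 148 158 167 166 170 170 170 166 167 167 165 172 175 169 168 168 166 167 171 172 173 173 173 170 176 176 172 150 125 110 116 111 114 113 122 139 158 168 175 180 171 171 176 176 173 174 173 171 175 173 176 174 173 177 176 175 177 173 173 174 181 173 150 138 173 209 225 218 168 108  61  44  48  51  52  49
[... 317 characters left out ...]
 182 220 232 222 170  98  55  57  49  53  55  56  58  54  57  61  51  55
[[ 0.4933  0.0356  0.084 ]
 [ 0.4921  0.0272  0.0832]
 [ 0.4915  0.0187  0.0836]
 [ 0.4914  0.0101  0.0828]
 [ 0.4902  0.0016  0.082 ]
 [ 0.4895 -0.0071  0.0824]
 [ 0.4883 -0.0157  0.0817]
 [ 0.487  -0.0245  0.0809]
 [ 0.4864 -0.0333  0.0813]
 [ 0.4857 -0.0423  0.0817]
 [ 0.4838 -0.0512  0.0821]
 [ 0.4831 -0.0603  0.0825]
 [ 0.4824 -0.0695  0.083 ]
 [ 0.4811 -0.0787  0.0823]
 [ 0.4803 -0.0881  0.0827]
 [ 0.479  -0.0975  0.082 ]
 [ 0.4783 -0.1071  0.0825]
 [ 0.4379 -0.1138  0.006 ]
 [ 0.4363 -0.1235  0.0024]
 [ 0.4359 -0.1335  0.0012]]
[0.27903936 0.49197682] x at -.112: 0.4607244089998222 at wall .127 0.5274148162845113
```

```bash
python3 -m inch '[{"translation":[0,-0.13,2.5],"dr":[0,0,0]},{"translation":[0,0,3.5],"dr":[0,0,0]},{"translation":[0,0,3.5],"dr":[0,0,0]},{"translation":[0,0,2.5],"dr":[0,0,0]},{"translation":[0,0,1.5],"dr":[0,0,0]}]' && python3 -m inch '[{"translation":[0,0,0.8],"dr":[0,0,0]},{"translation":[0,0,0.7],"dr":[0,0,0]},{"translation":[0,0,0.6],"dr":[0,0,0]},{"translation":[0,0,0.5],"dr":[0,0,0]},{"translation":[0,0,0],"dr":[0,0,0]}]'
```

```text
clock: 6.82
position: [0.4782, -0.112, 0.0976]
orientation: [[0.077, 0.997, -0.001], [0.997, -0.077, 0.0], [0.0, -0.001, -1.0]]
contact_force: [0.8, 0.0, -3.1]
gripper_width: 0.672
grip_force: 25.0
clock: 7.45
position: [0.4784, -0.1119, 0.0725]
orientation: [[0.077, 0.997, -0.0], [0.997, -0.077, 0.0], [0.0, -0.0, -1.0]]
contact_force: [-0.1, -0.1, -3.3]
gripper_width: 0.673
grip_force: 25.0
```

No rail contact. Touch down slowly.

```bash
python3 -m inch '[{"translation":[0,0,0.1],"dr":[0,0,0]},{"translation":[0,0,0.1],"dr":[0,0,0]},{"translation":[0,0,0.05],"dr":[0,0,0]},{"translation":[0,0,0],"dr":[0,0,0]},{"translation":[0,0,0],"dr":[0,0,0]}]'
```

```text
clock: 8.07
position: [0.4787, -0.1119, 0.0705]
orientation: [[0.077, 0.997, 0.0], [0.997, -0.077, -0.0], [-0.0, 0.0, -1.0]]
contact_force: [-1.2, 0.6, 4.9]
gripper_width: 0.671
grip_force: 25.0
```

```bash
python3 -m inch '[{"translation":[0,0,0],"dr":[0,0,0]},{"translation":[0,0,0],"dr":[0,0,0]},{"translation":[0,0,0],"dr":[0,0,0]},{"translation":[0,0,0],"dr":[0,0,0]},{"translation":[0,0,-0.5],"dr":[0,0,0]}]' 9.3 && python3 -m inch '[{"translation":[0,0,-2],"dr":[0,0,0]},{"translation":[0,0,-3.5],"dr":[0,0,0]},{"translation":[0,0,-4],"dr":[0,0,0]},{"translation":[0,0,-4],"dr":[0,0,0]},{"translation":[0,0,-2.5],"dr":[0,0,0]}]'; python3 plan.py .475 .328 .235 -4.6 10
```

```text
clock: 8.7
position: [0.4783, -0.1118, 0.0751]
orientation: [[0.077, 0.997, -0.001], [0.997, -0.077, 0.0], [0.0, -0.001, -1.0]]
contact_force: [-0.3, 1.4, -0.3]
gripper_width: 0.997
grip_force: 0.0
clock: 9.32
position: [0.4788, -0.112, 0.2374]
orientation: [[0.077, 0.997, 0.002], [0.997, -0.077, -0.001], [-0.001, 0.002, -1.0]]
contact_force: [-0.1, -0.1, 0.4]
gripper_width: 1.0
grip_force: 0.0
t 9.32 D [-0.0038  0.44   -0.0024] w [0.002 0.001 0.003] q [-0.32  0.22  1.78  0.    1.14 -0.25]
10 x ([4.38, -0.38, 0.02], [0.0, 0.0, 0.0])
```

```bash
python3 -m inch '[{"translation":[3,-0.3,0],"dr":[0,0,0]},{"translation":[5,-0.4,0],"dr":[0,0,0]},{"translation":[5,-0.4,0],"dr":[0,0,0]},{"translation":[5,-0.4,0],"dr":[0,0,0]},{"translation":[5,-0.4,0],"dr":[0,0,0]}]' >/dev/null && python3 -m inch '[{"translation":[5,-0.4,0],"dr":[0,0,0]},{"translation":[5,-0.4,0],"dr":[0,0,0]},{"translation":[5,-0.4,0],"dr":[0,0,0]},{"translation":[3.8,-0.4,0],"dr":[0,0,0]},{"translation":[2,-0.3,0],"dr":[0,0,0]}]'; python3 wr.py black_cap_bottle_mid .0625 w3.png
```

```text
clock: 10.58
position: [0.474, 0.3292, 0.2352]
orientation: [[0.076, 0.997, 0.0], [0.997, -0.076, 0.0], [0.0, 0.0, -1.0]]
contact_force: [0.2, 0.3, 0.0]
gripper_width: 1.001
grip_force: 0.0
{'bbox': [234.7, 141.8, 57.7, 65.7], 'p': 0.96}
cam [0.479 0.396 0.401]
[0.4742 0.3276 0.2351] [-0.71383098 -0.40495359 -0.738346  ]
```

View pics/w3.png

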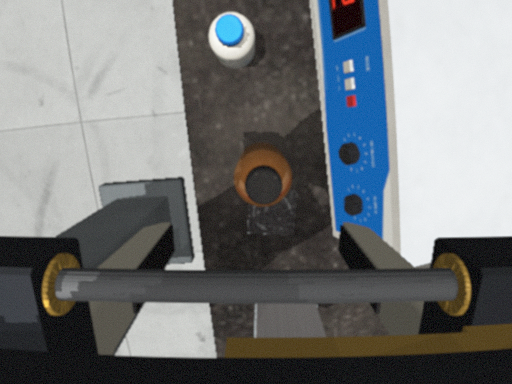

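The black cap is at (263,185), the instrument's front edge at columns ~325-333. Compute positions.

```bash
python3 - <<'E'
from h import *
print("cap",atz("wrist",(263.5,186),.125).round(4))
for px in((326,150),(333,235),(385,235)):
  for z in(0,.1): print(px,z,atz("wrist",px,z).round(3))
for z in(.005,.05,.1): print(atz("top",(150,210),z).round(3))
E
python3 plan.py .4755 .337 .235 -4.6 5
```

```text
cap [0.4813 0.3324 0.125 ]
(326, 150) 0 [0.564 0.345 0.   ]
(326, 150) 0.1 [0.543 0.357 0.1  ]
(333, 235) 0 [0.571 0.229 0.   ]
(333, 235) 0.1 [0.548 0.271 0.1  ]
(385, 235) 0 [0.643 0.223 0.   ]
(385, 235) 0.1 [0.602 0.266 0.1  ]
[0.555 0.279 0.005]
[0.55  0.267 0.05 ]
[0.544 0.254 0.1  ]
t 10.72 D [ 0.0013  0.0094 -0.0001] w [-0.     0.     0.004] q [ 0.52  0.38  1.56 -0.    1.2   0.6 ]
5 x ([0.19, 0.01, 0.0], [-0.0, 0.0, 0.001])
```

Run:
```python
from h import *
print(tri([ray("scene",(210,144.7)),ray("top",(160,195))]),tri([ray("scene",(206.7,164.7)),ray("top",(163,204.7))]))
```

```text
[0.58729229 0.21236039 0.14364342] [0.57232621 0.23236174 0.02223794]
```

```bash
python3 plan.py .4805 .332 .235 -74.6 10
```

```text
t 10.72 D [ 0.0063  0.0044 -0.0001] w [0.    0.    1.226] q [ 0.52  0.38  1.56 -0.    1.2   0.6 ]
([0.05, 0.06, 0.0], [0.0, 0.0, 0.123])
([0.06, 0.05, 0.0], [0.0, 0.0, 0.123])
([0.06, 0.05, 0.0], [0.0, 0.0, 0.123])
([0.07, 0.04, 0.0], [0.0, 0.0, 0.123])
([0.07, 0.03, 0.0], [0.0, 0.0, 0.123])
([0.07, 0.02, 0.0], [0.0, 0.0, 0.123])
([0.08, 0.01, 0.0], [0.0, 0.0, 0.123])
([0.08, 0.0, 0.0], [0.0, 0.0, 0.123])
([0.08, -0.01, 0.0], [0.0, 0.0, 0.123])
([0.08, -0.02, 0.0], [0.0, 0.0, 0.123])
```

```bash
python3 -m inch '[{"translation":[0.05,0.06,0],"dr":[0,0,0.123]},{"translation":[0.06,0.05,0],"dr":[0,0,0.123]},{"translation":[0.06,0.05,0],"dr":[0,0,0.123]},{"translation":[0.07,0.04,0],"dr":[0,0,0.123]},{"translation":[0.07,0.03,0],"dr":[0,0,0.123]}]' >/dev/null && python3 -m inch '[{"translation":[0.07,0.02,0],"dr":[0,0,0.123]},{"translation":[0.08,0.01,0],"dr":[0,0,0.123]},{"translation":[0.08,0,0],"dr":[0,0,0.123]},{"translation":[0.08,-0.01,0],"dr":[0,0,0.123]},{"translation":[0.08,-0.02,0],"dr":[0,0,0.123]}]'; python3 wr.py black_cap_bottle_mid .0625 w4.png;  python3 plan.py .4805 .332 .065 -74.6 5
```

```text
clock: 11.98
position: [0.4811, 0.3307, 0.2354]
orientation: [[0.967, 0.255, 0.0], [0.255, -0.967, -0.0], [-0.0, 0.0, -1.0]]
contact_force: [0.8, -0.5, -0.6]
gripper_width: 1.001
grip_force: 0.0
{'bbox': [406.0, 3.3, 105.2, 90.2], 'p': 0.41}
cam [0.546 0.348 0.401]
[0.481  0.3311 0.2353] [0.09226855 0.64486106 0.42211239]
t 12.12 D [-0.0005  0.0009 -0.1703] w [ 0.     0.    -0.004] q [ 0.52  0.4   1.54 -0.    1.2   1.83]
5 x ([-0.0, -0.02, 3.41], [0.0, 0.0, -0.001])
```

View pics/w4.png

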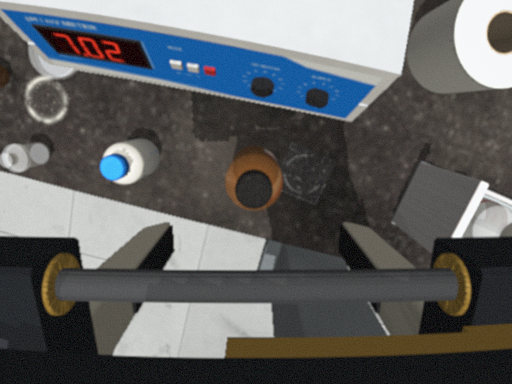

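Black cap at (254,188), clear of the blue-capped bottle at (130,160) and the instrument.

Run:
```python
from h import *
print("cap",atz("wrist",(254,188),.125).round(4), "blue",atz("wrist",(115,166),.08).round(3))
```

```text
cap [0.4838 0.3338 0.125 ] blue [0.459 0.476 0.08 ]
```

```bash
python3 -m inch '[{"translation":[0.1,-0.18,4.0],"dr":[0,0,0]},{"translation":[0,0,4.0],"dr":[0,0,0]},{"translation":[0,0,4.0],"dr":[0,0,0]},{"translation":[0,0,3.2],"dr":[0,0,0]},{"translation":[0,0,1.8],"dr":[0,0,0]}]' && python3 -m inch '[{"translation":[0,0,0],"dr":[0,0,0]},{"translation":[0,0,0],"dr":[0,0,0]},{"translation":[0,0,0],"dr":[0,0,0]},{"translation":[0,0,0],"dr":[0,0,0]},{"translation":[0,0,0],"dr":[0,0,0]}]' 0 25
```

```text
clock: 12.75
position: [0.4809, 0.3334, 0.0638]
orientation: [[0.965, 0.262, -0.001], [0.262, -0.965, -0.001], [-0.002, 0.001, -1.0]]
contact_force: [-0.5, 0.0, -0.9]
gripper_width: 1.0
grip_force: 0.0
clock: 13.38
position: [0.4817, 0.3343, 0.0659]
orientation: [[0.965, 0.261, 0.001], [0.261, -0.965, 0.0], [0.001, -0.0, -1.0]]
contact_force: [0.1, -2.9, 6.2]
gripper_width: 0.627
grip_force: 25.0
```

```bash
python3 -m inch '[{"translation":[0,0,-1.5],"dr":[0,0,0]},{"translation":[0,0,-3.5],"dr":[0,0,0]},{"translation":[0,0,-4.5],"dr":[0,0,0]},{"translation":[0,0,-4.5],"dr":[0,0,0]},{"translation":[0,0,-3.5],"dr":[0,0,0]}]'; python3 plan.py .4878 -.017 .24 -6 10
```

```text
clock: 14.0
position: [0.4811, 0.3344, 0.2428]
orientation: [[0.965, 0.261, 0.001], [0.261, -0.965, 0.001], [0.001, -0.001, -1.0]]
contact_force: [-0.3, 0.0, -3.1]
gripper_width: 0.634
grip_force: 25.0
t 14.0 D [ 0.0067 -0.3514 -0.0028] w [ 0.    -0.002 -1.202] q [0.53 0.39 1.53 0.   1.22 1.83]
([-0.85, 3.41, 0.02], [0.0, -0.0, -0.12])
([-1.25, 3.28, 0.02], [0.0, -0.0, -0.12])
([-1.64, 3.11, 0.03], [0.0, -0.0, -0.12])
([-2.0, 2.89, 0.03], [0.0, -0.0, -0.12])
([-2.33, 2.63, 0.03], [0.0, -0.0, -0.12])
([-2.63, 2.33, 0.03], [0.0, -0.0, -0.12])
([-2.89, 2.0, 0.03], [0.0, -0.0, -0.12])
([-3.11, 1.64, 0.03], [0.0, -0.0, -0.12])
([-3.28, 1.25, 0.03], [0.0, -0.0, -0.12])
([-3.41, 0.85, 0.03], [0.0, -0.0, -0.12])
```

```bash
python3 -m inch '[{"translation":[-0.85,3.41,0],"dr":[0,0,-0.12]},{"translation":[-1.25,3.28,0],"dr":[0,0,-0.12]},{"translation":[-1.64,3.11,0],"dr":[0,0,-0.12]},{"translation":[-2.0,2.89,0],"dr":[0,0,-0.12]},{"translation":[-2.33,2.63,0],"dr":[0,0,-0.12]}]' >/dev/null && python3 -m inch '[{"translation":[-2.63,2.33,0],"dr":[0,0,-0.12]},{"translation":[-2.89,2.0,0],"dr":[0,0,-0.12]},{"translation":[-3.11,1.64,0],"dr":[0,0,-0.12]},{"translation":[-3.28,1.25,0],"dr":[0,0,-0.12]},{"translation":[-3.41,0.85,0],"dr":[0,0,-0.12]}]'; python3 wr.py white_cap_bottle_mid .0735 w5.png; python3 rail.py pics/w5.png | grep '\[.*\]';python3 plan.py .4878 -.017 .24 -6 5
```

```text
clock: 15.25
position: [0.4874, -0.018, 0.2408]
orientation: [[0.103, 0.995, 0.0], [0.995, -0.103, 0.0], [0.0, 0.0, -1.0]]
contact_force: [-0.3, -0.6, -2.4]
gripper_width: 0.631
grip_force: 25.0
{'bbox': [231.5, 68.8, 58.7, 54.5], 'p': 0.71}
cam [0.494 0.049 0.406]
[ 0.4875 -0.018   0.2406] [-0.47516585 -0.3017961  -2.62894567]
[[ 0.5061  0.1312  0.1195]
 [ 0.5051  0.1226  0.12  ]
 [ 0.5008  0.1142  0.084 ]
 [ 0.5004  0.1055  0.0832]
 [ 0.4995  0.0968  0.0836]
 [ 0.4985  0.088   0.084 ]
 [ 0.4964  0.0793  0.082 ]
 [ 0.4954  0.0703  0.0824]
 [ 0.4955  0.0612  0.0805]
 [ 0.4946  0.0521  0.0809]
 [ 0.493   0.043   0.0801]
 [ 0.4925  0.0337  0.0793]
 [ 0.4915  0.0244  0.0798]
 [ 0.4905  0.015   0.0802]
 [ 0.4894  0.0054  0.0807]
 [ 0.489  -0.0042  0.0799]
 [ 0.4879 -0.014   0.0804]
 [ 0.4862 -0.0238  0.0796]
 [ 0.4453 -0.0294  0.    ]
 [ 0.4871 -0.0442  0.1316]]
[0.16473383 0.48458938] x at -.112: 0.46613918664669557 at wall .127 0.5055105727621895
t 15.4 D [ 0.0003  0.001  -0.0006] w [ 0.    -0.    -0.005] q [-0.13  0.21  1.78  0.    1.15 -0.02]
5 x ([0.02, 0.0, 0.01], [0.0, -0.0, -0.001])
```

View pics/w5.png

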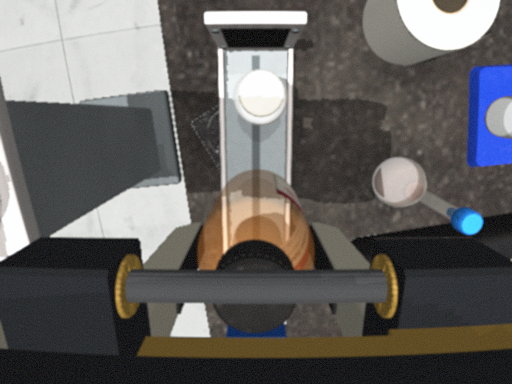

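Held bottle sits over the centre line (rails ~cols 220/292), well clear of the white bottle at (260,95). Lower.

```bash
python3 -m inch '[{"translation":[0,0,2.5],"dr":[0,0,0]},{"translation":[0,0,3.5],"dr":[0,0,0]},{"translation":[0,0,3.5],"dr":[0,0,0]},{"translation":[0,0,2.5],"dr":[0,0,0]},{"translation":[0,0,1.8],"dr":[0,0,0]}]' >/dev/null && python3 -m inch '[{"translation":[0,0,0.8],"dr":[0,0,0]},{"translation":[0,0,0.8],"dr":[0,0,0]},{"translation":[0,0,0.6],"dr":[0,0,0]},{"translation":[0,0,0.5],"dr":[0,0,0]},{"translation":[0,0,0],"dr":[0,0,0]}]' && python3 -m inch '[{"translation":[0,0,0.15],"dr":[0,0,0]},{"translation":[0,0,0.15],"dr":[0,0,0]},{"translation":[0,0,0.1],"dr":[0,0,0]},{"translation":[0,0,0],"dr":[0,0,0]},{"translation":[0,0,0],"dr":[0,0,0]}]'
```

```text
clock: 16.65
position: [0.4876, -0.017, 0.075]
orientation: [[0.107, 0.994, -0.0], [0.994, -0.107, 0.0], [0.0, -0.0, -1.0]]
contact_force: [-0.6, 0.9, -2.5]
gripper_width: 0.63
grip_force: 25.0
clock: 17.27
position: [0.4879, -0.0171, 0.0718]
orientation: [[0.107, 0.994, 0.001], [0.994, -0.107, -0.0], [-0.0, 0.001, -1.0]]
contact_force: [-2.2, -0.2, 8.3]
gripper_width: 0.633
grip_force: 25.0
```

```bash
python3 -m inch '[{"translation":[0,0,0],"dr":[0,0,0]},{"translation":[0,0,0],"dr":[0,0,0]},{"translation":[0,0,0],"dr":[0,0,0]},{"translation":[0,0,0],"dr":[0,0,0]},{"translation":[0,0,-0.5],"dr":[0,0,0]}]' 9.3 && python3 -m inch '[{"translation":[0,0,-2],"dr":[0,0,0]},{"translation":[0,0,-3.5],"dr":[0,0,0]},{"translation":[0,0,-4],"dr":[0,0,0]},{"translation":[0,0,-4],"dr":[0,0,0]},{"translation":[0,0,-2.5],"dr":[0,0,0]}]'; python3 plan.py .465 -.24 .235 -6 5
```

```text
clock: 17.9
position: [0.4875, -0.017, 0.0761]
orientation: [[0.107, 0.994, -0.001], [0.994, -0.107, 0.0], [0.0, -0.001, -1.0]]
contact_force: [0.0, 0.7, -0.6]
gripper_width: 0.998
grip_force: 0.0
clock: 18.52
position: [0.488, -0.0171, 0.2385]
orientation: [[0.107, 0.994, 0.002], [0.994, -0.107, -0.0], [-0.0, 0.002, -1.0]]
contact_force: [0.1, -0.2, -0.3]
gripper_width: 0.996
grip_force: 0.0
t 18.52 D [-0.023  -0.2229 -0.0035] w [ 0.002  0.    -0.002] q [-0.13  0.22  1.78 -0.    1.14 -0.02]
5 x ([-4.48, 0.02, 0.07], [0.0, 0.0, -0.0])
```

```bash
python3 -m inch '[{"translation":[-3.2,0,0],"dr":[0,0,0]},{"translation":[-5.4,0,0],"dr":[0,0,0]},{"translation":[-5.6,0,0],"dr":[0,0,0]},{"translation":[-5.2,0,0],"dr":[0,0,0]},{"translation":[-3,0,0],"dr":[0,0,0]}]' 0 20; python3 -m inch '[{"translation":[0,0,0],"dr":[0,0,0]},{"translation":[0,0,0],"dr":[0,0,0]},{"translation":[0,0,0],"dr":[0,0,0]},{"translation":[0,0,0],"dr":[0,0,0]},{"translation":[0,0,0],"dr":[0,0,0]}]'; python3 wr.py stop_face .064 w6.png
python3 - <<'E'
from h import *
a=cv2.imread("pics/w6.png")
save("top","t6.png");t=cv2.imread("pics/t6.png")[195:275,160:340]
save("scene","s6.png");s=cv2.imread("pics/s6.png")[130:260,170:310]
c=np.zeros((600,800,3),np.uint8);c[:384,:512]=a;c[384:564,:405]=cv2.resize(t,(405,180));c[384:594,512:738]=cv2.resize(s,(226,210))
cv2.imwrite("pics/c6.png",c)
E
```

```text
clock: 19.15
position: [0.4632, -0.2419, 0.2365]
orientation: [[0.108, 0.994, 0.0], [0.994, -0.108, -0.0], [-0.0, 0.0, -1.0]]
contact_force: [0.1, -0.4, 0.9]
gripper_width: 0.516
grip_force: 0.0
clock: 19.77
position: [0.4639, -0.2394, 0.2362]
orientation: [[0.106, 0.994, 0.0], [0.994, -0.106, -0.0], [-0.0, 0.0, -1.0]]
contact_force: [-0.0, -0.8, -0.1]
gripper_width: 0.016
grip_force: 0.0
0.62 [124.6, 253.8] [ 0.4677 -0.1823  0.064 ]
{'bbox': [221.1, 121.6, 70.3, 39.4], 'p': 0.6}
cam [ 0.471 -0.173  0.402]
[ 0.4638 -0.2396  0.2361] [ 0.33137843  0.31151862 -0.63284129]
```

View pics/c6.png

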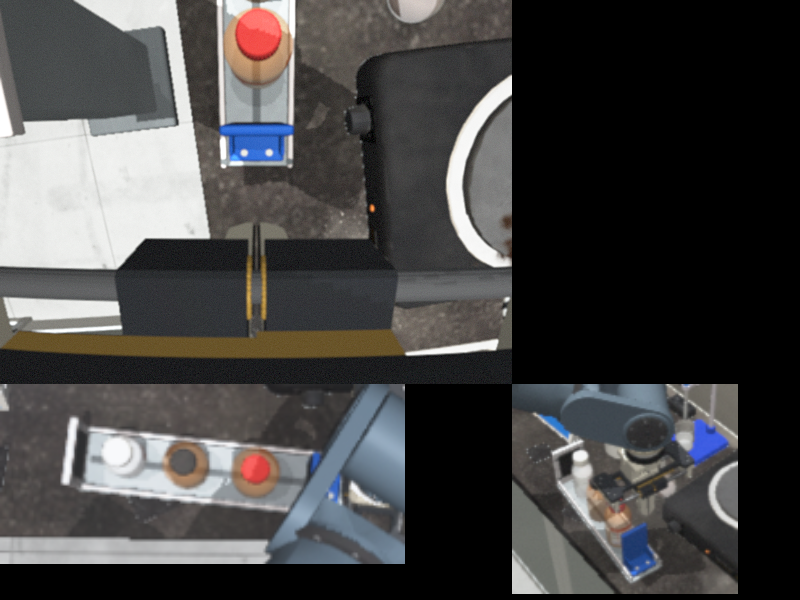

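All three bottles stand upright in the rack (red at (258,35) just beyond the stop; stop at row ~130). Descend behind the stop.

```bash
python3 -m inch '[{"translation":[0,0,3.5],"dr":[0,0,0]},{"translation":[0,0,4.0],"dr":[0,0,0]},{"translation":[0,0,4.0],"dr":[0,0,0]},{"translation":[0,0,3],"dr":[0,0,0]},{"translation":[0,0,1.6],"dr":[0,0,0]}]' && python3 -m inch '[{"translation":[0.6,0,0],"dr":[0,0,0]},{"translation":[0.6,0,0],"dr":[0,0,0]},{"translation":[0.6,0,0],"dr":[0,0,0]},{"translation":[0.6,0,0],"dr":[0,0,0]},{"translation":[0.6,0,0],"dr":[0,0,0]}]' && python3 -m inch '[{"translation":[0.6,0,0],"dr":[0,0,0]},{"translation":[0.6,0,0],"dr":[0,0,0]},{"translation":[0.6,0,0],"dr":[0,0,0]},{"translation":[0.6,0,0],"dr":[0,0,0]},{"translation":[0.6,0,0],"dr":[0,0,0]}]'
```

```text
clock: 20.65
position: [0.4633, -0.2395, 0.0738]
orientation: [[0.107, 0.994, -0.001], [0.994, -0.107, 0.001], [0.001, -0.001, -1.0]]
contact_force: [0.1, -0.0, 1.5]
gripper_width: 0.006
grip_force: 0.0
clock: 21.28
position: [0.4671, -0.2095, 0.0754]
orientation: [[0.107, 0.994, 0.0], [0.994, -0.107, -0.0], [-0.0, 0.0, -1.0]]
contact_force: [0.3, 0.3, 0.7]
gripper_width: 0.006
grip_force: 0.0
clock: 21.9
position: [0.4701, -0.1798, 0.0751]
orientation: [[0.107, 0.994, -0.0], [0.994, -0.107, -0.0], [-0.0, -0.0, -1.0]]
contact_force: [-2.3, -1.9, 2.4]
gripper_width: 0.005
grip_force: 1.2
```

```bash
for i in 1; do python3 -m inch '[{"translation":[0.6,0,0],"dr":[0,0,0]},{"translation":[0.6,0,0],"dr":[0,0,0]},{"translation":[0.6,0,0],"dr":[0,0,0]},{"translation":[0.6,0,0],"dr":[0,0,0]},{"translation":[0.6,0,0],"dr":[0,0,0]}]'; done; python3 -m inch '[{"translation":[0.6,0,0],"dr":[0,0,0]},{"translation":[0.6,0,0],"dr":[0,0,0]},{"translation":[0.6,0,0],"dr":[0,0,0]},{"translation":[0.6,0,0],"dr":[0,0,0]},{"translation":[0.6,0,0],"dr":[0,0,0]}]'; python3 wr.py stop_face .064 w7.png
python3 - <<'E'
from h import *
a=cv2.imread("pics/w7.png")
save("top","t7.png");t=cv2.imread("pics/t7.png")[195:275,160:340]
c=np.zeros((564,512,3),np.uint8);c[:384,:512]=a;c[384:564,:405]=cv2.resize(t,(405,180))
cv2.imwrite("pics/c7.png",c)
E
```

```text
clock: 22.52
position: [0.4733, -0.1499, 0.0751]
orientation: [[0.107, 0.994, -0.0], [0.994, -0.107, -0.0], [-0.0, -0.0, -1.0]]
contact_force: [-2.6, -3.3, 0.2]
gripper_width: 0.006
grip_force: 2.0
clock: 23.15
position: [0.4763, -0.1203, 0.0751]
orientation: [[0.107, 0.994, -0.001], [0.994, -0.107, -0.0], [-0.0, -0.001, -1.0]]
contact_force: [-4.7, -6.2, 1.4]
gripper_width: 0.005
grip_force: 3.3
{'bbox': [179.2, 196.3, 154.2, 57.6], 'p': 0.6}
{'bbox': [191.0, 0.0, 136.4, 89.0], 'p': 0.56}
cam [ 0.484 -0.053  0.24 ]
[ 0.4768 -0.1199  0.0751] [-0.39861963 -0.46910717  0.21859997]
```

View pics/c7.png

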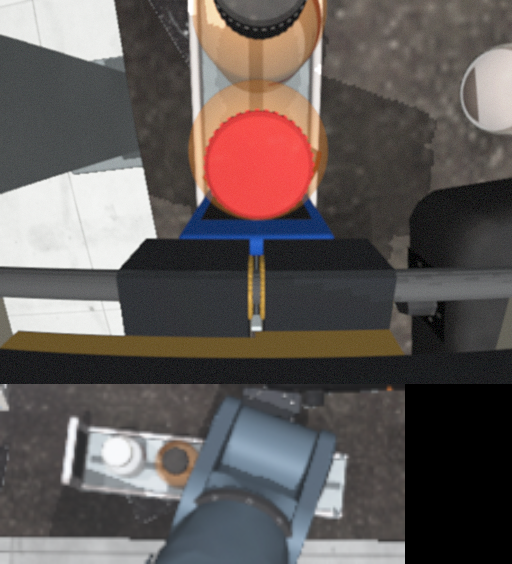

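The row is closing upright: red (260,165) is against the stop, black (265,10) just ahead. Continue more slowly.

```bash
python3 -m inch '[{"translation":[0.4,0,0],"dr":[0,0,0]},{"translation":[0.4,0,0],"dr":[0,0,0]},{"translation":[0.4,0,0],"dr":[0,0,0]},{"translation":[0.4,0,0],"dr":[0,0,0]},{"translation":[0.4,0,0],"dr":[0,0,0]}]'|head -4|sed 3d;  python3 -m inch '[{"translation":[0.2,0,0],"dr":[0,0,0]},{"translation":[0.2,0,0],"dr":[0,0,0]},{"translation":[0.2,0,0],"dr":[0,0,0]},{"translation":[0.2,0,0],"dr":[0,0,0]},{"translation":[0.2,0,0],"dr":[0,0,0]}]'
```

```text
clock: 23.98
position: [0.4789, -0.1009, 0.0752]
contact_force: [-1.6, -5.9, 0.4]
clock: 24.6
position: [0.4799, -0.0911, 0.0752]
orientation: [[0.107, 0.994, 0.0], [0.994, -0.107, -0.001], [-0.001, 0.0, -1.0]]
contact_force: [-2.7, -5.9, 1.7]
gripper_width: 0.005
grip_force: 3.5
```

```bash
python3 -m inch '[{"translation":[0.12,0,0],"dr":[0,0,0]},{"translation":[0.12,0,0],"dr":[0,0,0]},{"translation":[0.12,0,0],"dr":[0,0,0]},{"translation":[0.12,0,0],"dr":[0,0,0]},{"translation":[0.12,0,0],"dr":[0,0,0]}]'
```

```text
clock: 25.22
position: [0.4805, -0.0851, 0.0752]
orientation: [[0.107, 0.994, 0.0], [0.994, -0.107, -0.001], [-0.001, 0.0, -1.0]]
contact_force: [-2.2, -6.8, 0.5]
gripper_width: 0.008
grip_force: 3.5
```

```bash
python3 -m inch '[{"translation":[0.1,0,0],"dr":[0,0,0]},{"translation":[0.1,0,0],"dr":[0,0,0]},{"translation":[0.1,0,0],"dr":[0,0,0]},{"translation":[0.1,0,0],"dr":[0,0,0]},{"translation":[0.1,0,0],"dr":[0,0,0]}]'
```

```text
clock: 25.85
position: [0.481, -0.0801, 0.0752]
orientation: [[0.107, 0.994, 0.0], [0.994, -0.107, -0.001], [-0.001, 0.0, -1.0]]
contact_force: [-2.8, -6.5, 0.7]
gripper_width: 0.009
grip_force: 3.5
```

```bash
python3 -m inch '[{"translation":[0.08,0,0],"dr":[0,0,0]},{"translation":[0.08,0,0],"dr":[0,0,0]},{"translation":[0.08,0,0],"dr":[0,0,0]},{"translation":[0.08,0,0],"dr":[0,0,0]},{"translation":[0.08,0,0],"dr":[0,0,0]}]'
```

```text
clock: 26.48
position: [0.4814, -0.0761, 0.0752]
orientation: [[0.107, 0.994, 0.0], [0.994, -0.107, -0.001], [-0.001, 0.0, -1.0]]
contact_force: [-2.1, -7.1, -0.1]
gripper_width: 0.002
grip_force: 3.5
```

```bash
python3 -m inch '[{"translation":[0.06,0,0],"dr":[0,0,0]},{"translation":[0.06,0,0],"dr":[0,0,0]},{"translation":[0.06,0,0],"dr":[0,0,0]},{"translation":[0.06,0,0],"dr":[0,0,0]},{"translation":[0.06,0,0],"dr":[0,0,0]}]'
```

```text
clock: 27.1
position: [0.4817, -0.0732, 0.0752]
orientation: [[0.107, 0.994, -0.0], [0.994, -0.107, -0.001], [-0.001, 0.0, -1.0]]
contact_force: [-2.1, -6.9, 0.9]
gripper_width: 0.002
grip_force: 3.5
```

```bash
python3 -m inch '[{"translation":[0.06,0,0],"dr":[0,0,0]},{"translation":[0.06,0,0],"dr":[0,0,0]},{"translation":[0.06,0,0],"dr":[0,0,0]},{"translation":[0.06,0,0],"dr":[0,0,0]},{"translation":[0.06,0,0],"dr":[0,0,0]}]'
```

```text
clock: 27.72
position: [0.482, -0.0702, 0.0751]
orientation: [[0.107, 0.994, -0.0], [0.994, -0.107, -0.001], [-0.001, -0.0, -1.0]]
contact_force: [-2.0, -6.9, 1.3]
gripper_width: 0.005
grip_force: 3.5
```

```bash
python3 -m inch '[{"translation":[0.06,0,0],"dr":[0,0,0]},{"translation":[0.06,0,0],"dr":[0,0,0]},{"translation":[0.06,0,0],"dr":[0,0,0]},{"translation":[0.06,0,0],"dr":[0,0,0]},{"translation":[0.06,0,0],"dr":[0,0,0]}]'
```

```text
clock: 28.35
position: [0.4822, -0.0688, 0.0752]
orientation: [[0.106, 0.994, -0.0], [0.994, -0.106, -0.003], [-0.003, 0.0, -1.0]]
contact_force: [-5.6, -25.4, 0.1]
gripper_width: 0.007
grip_force: 12.9
```

```bash
python3 -m inch '[{"translation":[0.06,0,0],"dr":[0,0,0]},{"translation":[0.06,0,0],"dr":[0,0,0]},{"translation":[0.06,0,0],"dr":[0,0,0]},{"translation":[0,0,0],"dr":[0,0,0]},{"translation":[0,0,0],"dr":[0,0,0]}]'
```

```text
clock: 28.98
position: [0.4822, -0.0686, 0.0753]
orientation: [[0.106, 0.994, -0.001], [0.994, -0.106, -0.005], [-0.005, 0.0, -1.0]]
contact_force: [-7.3, -35.7, 0.1]
gripper_width: 0.004
grip_force: 18.5
```

Force rose sharply with no motion: the row is closed. Back off and lift away.

```bash
python3 -m inch '[{"translation":[-0.3,0,0],"dr":[0,0,0]},{"translation":[-0.5,0,0],"dr":[0,0,0]},{"translation":[-1.0,0,0],"dr":[0,0,0]},{"translation":[-1.5,0,0],"dr":[0,0,0]},{"translation":[-1,0,0],"dr":[0,0,0]}]'; python3 -m inch '[{"translation":[0,0,-2.5],"dr":[0,0,0]},{"translation":[0,0,-4],"dr":[0,0,0]},{"translation":[0,0,-4],"dr":[0,0,0]},{"translation":[0,0,-4],"dr":[0,0,0]},{"translation":[0,0,-2],"dr":[0,0,0]}]' >/dev/null; python3 -m inch '[{"translation":[-3,0,0],"dr":[0,0,0]},{"translation":[-4.5,0,0],"dr":[0,0,0]},{"translation":[-4.5,0,0],"dr":[0,0,0]},{"translation":[-3,0,0],"dr":[0,0,0]},{"translation":[0,0,0],"dr":[0,0,0]}]'
python3 - <<'E'
from h import *
a=save("wrist","w8.png");t=save("top","t8.png")[195:275,160:340];s=save("scene","s8.png")[130:260,150:310]
c=np.zeros((600,800,3),np.uint8);c[:180,:405]=cv2.resize(t,(405,180));c[181:571,:480]=cv2.resize(s,(480,390));c[:240,480:]=cv2.resize(a,(320,240))
cv2.imwrite("pics/c8.png",c[:,:,::-1])
P={}
for n in("wall_face","stop_face"):
    for cam in("top","scene"):
        r=landmark_of(cam,n)
        if r: print(n,cam,r[0]["p"],atz(cam,r[0]["position"][::-1],.064).round(4))
E
```

```text
clock: 29.6
position: [0.4779, -0.1088, 0.0752]
orientation: [[0.107, 0.994, 0.0], [0.994, -0.107, -0.0], [0.0, 0.0, -1.0]]
contact_force: [0.8, -0.2, 0.9]
gripper_width: 0.006
grip_force: 0.0
clock: 30.85
position: [0.4613, -0.2586, 0.2399]
orientation: [[0.109, 0.994, -0.0], [0.994, -0.109, 0.0], [0.0, -0.0, -1.0]]
contact_force: [0.0, 0.6, -0.0]
gripper_width: 0.006
grip_force: 0.0
wall_face top 0.69 [0.5023 0.1375 0.064 ]
wall_face scene 0.59 [ 0.6332 -0.0931  0.064 ]
stop_face top 0.78 [ 0.4881 -0.0591  0.064 ]
stop_face scene 0.71 [ 0.493  -0.0477  0.064 ]
```

View pics/c8.png

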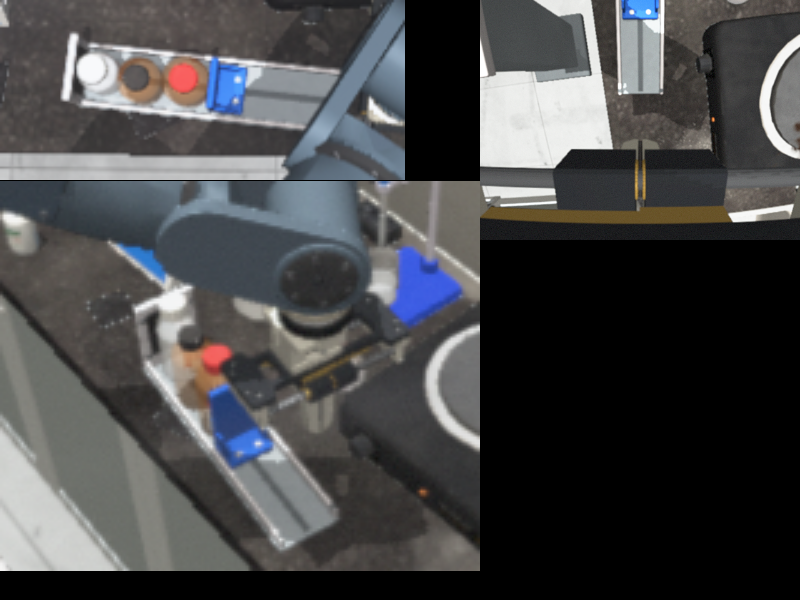

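The white, black and red bottles stand upright in a closed row between the wall and the stop, and the arm is clear of them.

```bash
python3 -c "
from station import robot
print(robot.hand_in())"
```

```text
the job is handed in; nothing more can be done
None
```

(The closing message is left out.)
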